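# Refit the control knob of the chocolate warmer

## Robot

A 6-joint arm with a two-finger parallel gripper is mounted at the origin on a cart in front of the work surface, level with it; the furniture and walls round the work are solid. World frame = base frame: x ahead of the robot, y to its left, z up, the work surface at z = 0. Lengths are in m, angles in rad, forces in N, time in s.
With the tool pointing down it reaches from about 0.25 to 0.775 m from the base axis. Payload 8.9 kg.
Tool frame: the origin (TCP) lies at the very end of the fingers, on their centre line; the grasp point (between the pads) lies 19 mm behind it (pinch_z is the z of the grasp point in the tool frame, in m); z points along the fingers, y is the direction in which the jaws open and shut (so a half turn about z gives the same grasp; the last joint's range is limited). The gripper opens to 85 mm and grips with 20 to 120 N. Pads are 22 mm wide; open, the fingers measure 114 mm over their backs; the gripper's body (76 mm by 85 mm) begins 54 mm behind the grasp point. The pads swing forward as they close: fully open they stand 13 mm farther back than shut.
Start: joints at [-1.392, 0.291, -0.153, 1.127, 0, 1.431], TCP at [0.164, -0.499, 0.211] pointing down, gripper open.
Joint ranges: [-2.52, 2.52], [-0.91, 1.74], [-1.3, 1.37], [-1.96, 2.02], [-1.52, 1.47], [-3.14, 3.14]. Speed limits (rad/s): [2.22, 2.22, 2.79, 3.14, 3.14, 3.14].

## Interface

Orientations are given as a unit quaternion [w, x, y, z].
In Python, from station import * gives the robot as it stands.
- The arm moves only by the tool apply_moves, never from a script. Its argument "rows" is a list of rows, each a list of 3 entries, a list of its own where there are three numbers: the finger opening in mm, from 0 to 85.4, then the shift along the tool's x, y, z in mm, then the turn about the tool's z in degrees. A call has 1 to 12 rows; each row is the pose to reach, as a shift and turn from the pose commanded when the call began, along the tool's axes at that moment; what a row does not reach only later rows make up. A row lasts 1/10 s, in which the tool goes at most 50 mm and 8.59 degrees, less where a joint would pass 70% of its speed; a pose out of reach is approached as far as the arm can. A call with a gripper value outside its range is refused whole. The fingers move at their own pace and stop on an object; "force" is the grip in N (left out, the last holds). Time passes only in rows, so rows that repeat a pose let the fingers close. It gives the time, the measured TCP pose, the force and the opening at its end, in the units of the state.
- read_state(): the state, without advancing time (a new reading comes with each control period).
- read_camera(name): name is "scene" or "side" or "wrist"; returns a dict with "img" (420x560x3 uint8, red, green, blue), "fx", "fy", "cx", "cy" (pixels), "rvec" (rotation vector, rad) and "tvec" (3), from world to camera coordinates, as OpenCV has them. Camera axes: x right, y down, z forward; pixel columns grow to the right and rows downward; lengths in m; the calibration is good to about 2 mm. A picture is of the moment at which its call begins. There is no depth.
- job_done(): hands the job in, once; it reports no verdict.
The state is a dict: "time_s": time; "q": joint angles; "qd": joint speeds; "joint_torque": joint torques, N m; "ee_pos": TCP position; "tool_rot": TCP orientation; "contact_force": force on the tool from outside, world axes, zero at the start; "moment": the same for the moment, N m; "finger_gap": finger opening in m.
Only numpy, scipy, OpenCV 4.12 (cv2) and the standard library are available. Lean on these libraries where they do the work, as an engineer would, in place of code of your own. Each camera call takes 0.05 s, during which the arm holds its last target.

## Task

One of the two control knobs of the chocolate warmer has been taken off for cleaning. Pick up the loose knob by its bar grip and set it on the bare flat-sided shaft, turned about 45 degrees out of line so that it rides on the shaft's end; then turn it slowly while pressing lightly until it drops fully home on the warmer's deck, and let go. Leave the kitchen timer where it stands.

Things in the scene. Friction and masses are not known exactly. Their poses are not given: they have to be found in the camera images.
- knob: The loose control knob, black plastic, 80 to 170 g, standing bar up on the worktop. Round skirt 76 mm across, 32 mm tall; on it a bar grip 54 mm long (along x), 12 mm thick (along y), 20 mm tall, a thin white line along its top: 52 mm in all. Origin: centre of the underside; z up. In the underside a blind slot 54 mm long (along x, in line with the bar), 28 mm wide, 24 mm deep.
- shaft: Bare shaft of the warmer, fixed: upright steel tang 20 mm tall, 44 mm long (along x), 18 mm thick, its top 8 mm tapering to 38 x 12. Origin: centre of its foot, on the deck, 50 mm above the worktop. The knob fits either way round, bar along x: over 30 degrees out of line it rides on the end, origin 20 mm above the shaft's; within 13 degrees it drops until the skirt rests on the deck (origins meet).
- warmer: The chocolate warmer, fixed: low steel housing 204 mm deep (its x, away from the robot), 270 mm wide (y). Front half: flat deck 50 mm above the worktop with two dials 130 mm apart; rear half: an empty open pan. Origin: on the worktop under its centre. One dial has the bare shaft, the other (left or right) a knob like the loose one, already fitted, 52 mm tall, which stays there.
- kitchen_timer: Kitchen timer to be left alone: round, 68 mm across and 60 mm tall, white cap with a bar grip over a red base. Origin: centre of its underside; z up.
Things that resemble listed ones, but are neither listed nor needed, are in the scene too. Leave any yellow look-alike of the knob alone.

How it is judged:
By the outcome, as a careful person would: the job done as asked, in the order asked, and still so for the second after the job is handed in, with the robot touching nothing.
It also fails if it takes over 42 s, if anything falls off the work surface, if the arm or the gripper's body presses on something with over 40 N, if the wrist force passes 120 N, or if a joint passes its speed limit or range.

## Working session

There is one attempt and no reset: what is moved stays moved. The work goes in short steps, Python scripts to look and compute and a tool call to move; the robot and the scene stay as the last step left them, time stands still between calls to the robot, and variables do not carry over. Pictures are saved under pics/ and viewed, and the job is handed in when it is done.

Besides the shell and the picture viewer there is one more tool, called after "Call:" in YAML: its name, and indented under it one key for each argument. apply_moves: Moves the arm, as the interface text tells. Its arguments: {"type":"object","properties":{"rows":{"type":"array","items":{"type":"array"}},"force":{"type":"number"}},"required":["rows"]}

```bash
ls; mkdir -p pics; python3 - <<'E'
from station import *
import cv2
for n in("scene","side","wrist"):
    c=read_camera(n); cv2.imwrite(f"pics/{n}0.png",c["img"][:,:,::-1]); print(n,c["fx"],c["cx"],c["cy"],c["rvec"],c["tvec"])
print(read_state())
E
```

```text
pics
scene 475.03264869390455 284.01282726515103 209.09953462394836 [ 0.55461252 -2.34859647  1.53031334] [0.48675147 0.12758232 1.03057141]
side 516.1739091246951 277.3616350930342 205.87262982829174 [ 0.432626   -2.58481856  1.44207363] [0.49300207 0.11190416 1.03923393]
wrist 347.777200389281 281.82897962960885 209.58246331432508 [-2.36756435  1.7124933   0.22599572] [-0.52347768 -0.03397545  0.3785743 ]
{'time_s': 0.15, 'q': array([-1.39230368e+00,  2.91157668e-01, -1.53935763e-01,  1.12669243e+00,
        1.03739563e-05,  1.43149213e+00]), 'qd': array([-9.87680174e-04, -1.70858761e-03,  1.53104224e-03,  1.65458991e-03,
        9.19935005e-05,  1.86748090e-03]), 'joint_torque': array([ 1.68922590e-03, -5.37369204e+01,  3.31522286e+01,  1.14498186e-02,
       -2.26761667e-04,  9.25689925e-07]), 'ee_pos': array([ 0.1639927 , -0.49836939,  0.21036712]), 'tool_rot': array([-4.94774960e-04,  9.87402065e-01,  1.58230584e-01, -4.50799981e-06]), 'contact_force': array([-0.07195459,  0.45726418, -0.48709394]), 'moment': array([-0.00038674,  0.01681265, -0.00155844]), 'finger_gap': 0.08530701027513028}
```

View pics/scene0.png

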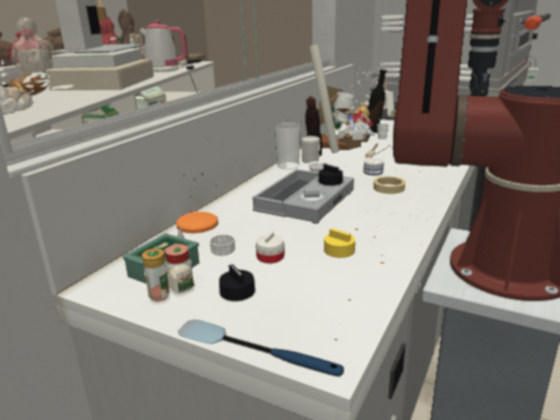

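View pics/side0.png

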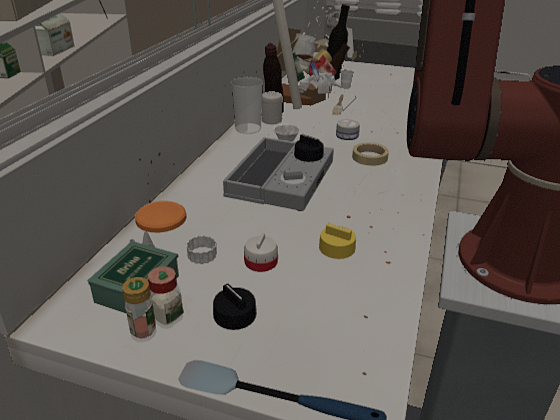

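View pics/wrist0.png

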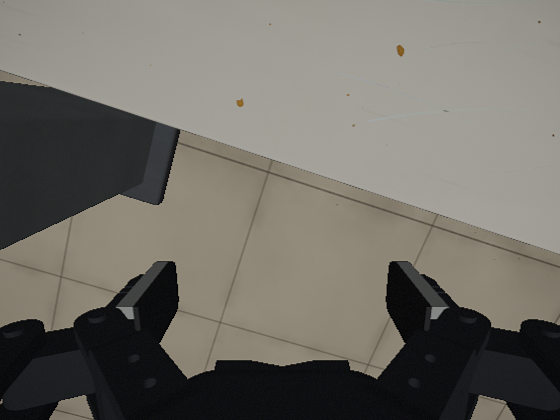

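Scene: candidates are the loose black knob (237,284), the yellow look-alike (340,243), the timer with its white cap and red base (270,248), and the fitted black knob on the warmer (331,175). The bare shaft is at about (312,195). I choose the black one at (237,284), which is (235,308) in the side view. Next, close crops.

```bash
cat > h.py <<'E'
from station import *
import cv2, numpy as np
def K(c): return np.array([[c["fx"],0,c["cx"]],[0,c["fy"],c["cy"]],[0,0,1.]])
def ray(c,uv,z):
    R=cv2.Rodrigues(np.array(c["rvec"]))[0]; t=np.array(c["tvec"])
    o=-R.T@t; d=R.T@np.linalg.inv(K(c))@np.array([uv[0],uv[1],1.])
    return o+d*(z-o[2])/d[2]
def proj(c,P): return cv2.projectPoints(np.array(P,float).reshape(-1,3),np.array(c["rvec"]),np.array(c["tvec"]),K(c),None)[0].reshape(-1,2)
def crop(img,x0,y0,w,h,s,name):
    cv2.imwrite(name,cv2.resize(img[y0:y0+h,x0:x0+w,::-1],None,fx=s,fy=s,interpolation=cv2.INTER_CUBIC))
E
python3 - <<'E'
from h import *
for n,uv in(("scene",(237,290)),("side",(235,312))):
    c=read_camera(n); print(n,ray(c,uv,.02)); R=cv2.Rodrigues(c["rvec"])[0]; print(-R.T@c["tvec"])
    if n=="side":
        a=c["img"][260:350,170:300,::-1]; b=c["img"][120:210,215:345,::-1]
        cv2.imwrite("pics/crop.png",cv2.resize(np.vstack([a,b]),None,fx=3.3,fy=3.3,interpolation=cv2.INTER_CUBIC))
E
```

```text
scene [0.4706314  0.35121797 0.02      ]
[0.00469181 1.01179327 0.53993891]
side [0.48044741 0.34408342 0.02      ]
[0.20814182 0.94103387 0.63774054]
```

View pics/crop.png

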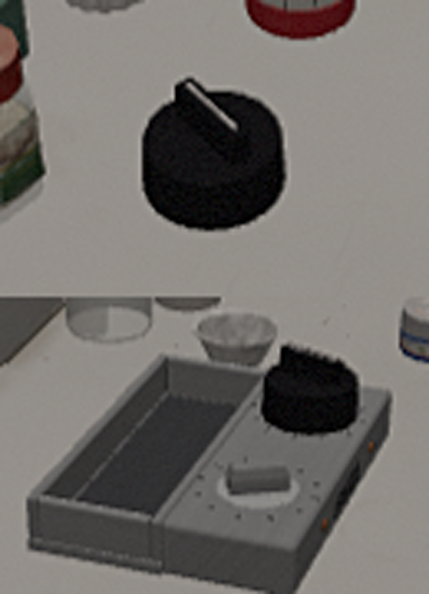

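Crop: a black knob with a white line from side (228,286) to (242,299). The bare shaft is at side (292,177), with the fitted black knob behind it. Now I measure them.

```bash
python3 - <<'E'
from h import *
for n,box in(("side",(205,270,60,60)),("scene",(210,255,55,50))):
    c=read_camera(n); im=c["img"]; x,y,w,h=box; s=im[y:y+h,x:x+w].astype(int).max(2)
    d=(s<60).astype(np.uint8); nn,l,st,_=cv2.connectedComponentsWithStats(d); k=1+st[1:,4].argmax()
    m=(l==k).astype(np.uint8); cn=max(cv2.findContours(m,0,2)[0],key=len); hull=cv2.convexHull(cn)
    f=np.zeros_like(m); cv2.fillPoly(f,[hull],1); f=cv2.erode(f,np.ones((3,3)))
    wl=((s>90)&(f>0)); p=np.argwhere(wl)[:,::-1]+[x,y]
    P=np.array([ray(c,q,.052) for q in p]); ctr=P.mean(0); u,sv,vt=np.linalg.svd(P-ctr)
    pr=(P-ctr)@vt[0]
    print(n,"bbox",st[k],"line",ctr,np.ptp(pr),np.degrees(np.arctan2(vt[0][1],vt[0][0])),len(p))
    # skirt bottom via floor contact: left/right tangents
    hp=hull.reshape(-1,2)+[x,y]; print(ray(c,hp[hp[:,1].argmax()],0))
c=read_camera("side")
L=lambda u,v:(215+u/3.3,120+(v-297)/3.3)
for a in((230,471),(287,467),(288,488),(230,492)):print("shaft",a,ray(c,L(*a),.07))
for a in((390,390),(296,552),(163,528),(262,370)):print("deck",a,ray(c,L(*a),.05))
print('dial',ray(c,L(258,490),.05))
crop(c["img"],255,150,80,60,10,"pics/shaft.png")
E
```

```text
side bbox [   8   14   43   46 1487] line [0.48905293 0.32925312 0.052     ] 0.04184720039449302 150.56391934177518 34
[0.47500524 0.3632224  0.        ]
scene bbox [ 10  12  34  33 839] line [0.47817082 0.33678545 0.052     ] 0.027992068980111792 -175.6365282374491 16
[0.46358347 0.34987565 0.        ]
shaft (230, 471) [ 0.52808029 -0.07361645  0.07      ]
shaft (287, 467) [ 0.49182864 -0.09298928  0.07      ]
shaft (288, 488) [ 0.48240801 -0.06340997  0.07      ]
shaft (230, 492) [ 0.51856841 -0.04436662  0.07      ]
deck (390, 390) [ 0.46111758 -0.28345894  0.05      ]
deck (296, 552) [ 0.46166129 -0.01432216  0.05      ]
deck (163, 528) [ 0.55709661 -0.01460329  0.05      ]
deck (262, 370) [ 0.56888629 -0.28494589  0.05      ]
dial [ 0.51150757 -0.08867141  0.05      ]
```

View pics/shaft.png

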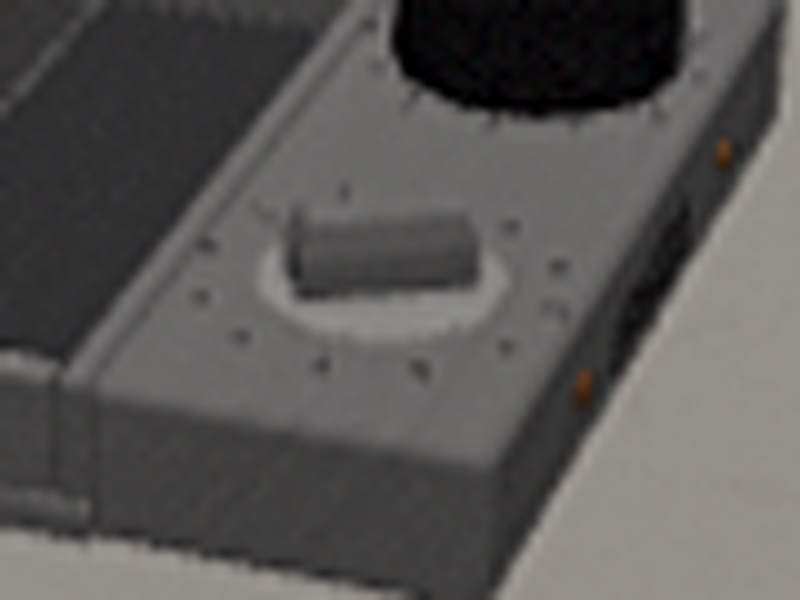

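```bash
cat >> h.py <<'E'
from scipy.spatial.transform import Rotation as Ro
def tool():
    s=read_state(); q=s["tool_rot"]; R=Ro.from_quat([q[1],q[2],q[3],q[0]]).as_matrix(); return s,R
def go(target,yaw=None):
    s,R=tool(); psi=np.degrees(np.arctan2(R[1,0],R[0,0]))
    d=R.T@(np.array(target)-s["ee_pos"])*1000
    print("t",s["time_s"],"ee",s["ee_pos"].round(4),"psi",psi.round(2),"gap",s["finger_gap"],"tilt",R[2,2].round(5),"F",s["contact_force"].round(2),"q6",np.degrees(s["q"][5]).round(1))
    print("shift mm",d.round(1), "turn",None if yaw is None else (-(((yaw-psi)+180)%360-180)).round(2))
E
python3 - <<'E'
from h import *
c=read_camera("wrist");R=cv2.Rodrigues(c["rvec"])[0]; o=-R.T@c["tvec"]; s,T=tool()
print("cam in tool",T.T@(o-s["ee_pos"]),"axis",T.T@R.T@[0,0,1],T.T@R.T@[1,0,0])
go((0.42,-0.085,0.25),118)
E
```

```text
cam in tool [ 0.06515471 -0.00100317 -0.16370304] axis [-2.58354816e-01  3.29382680e-04  9.66050040e-01] [ 4.95936977e-04  9.99999855e-01 -2.08327641e-04]
t 0.45 ee [ 0.164  -0.4987  0.2107] psi 18.21 gap 0.08529976989747338 tilt -1.0 F [ 0.07 -0.12  1.09] q6 82.0
shift mm [ 372.4 -313.   -39.2] turn -99.79
```

```bash
python3 - <<'E'
from h import *
c=read_camera("side")
for p in((272,120),(248,130),(348,136),(370,160),(286,138)): print(p,ray(c,p,0).round(3))
go((0.508,-0.085,0.22),105)
E
```

```text
(272, 120) [ 0.717 -0.526  0.   ]
(248, 130) [ 0.76  -0.425  0.   ]
(348, 136) [ 0.46  -0.486  0.   ]
(370, 160) [ 0.37  -0.348  0.   ]
(286, 138) [ 0.632 -0.409  0.   ]
t 0.5 ee [ 0.164  -0.4987  0.2108] psi 18.21 gap 0.08526217693823815 tilt -1.0 F [0.05 0.67 0.4 ] q6 82.0
shift mm [ 456.  -285.5   -9.2] turn -86.79
```

Call:
apply_moves:
  rows:
    - [85,[15,-9,0],-3]
    - [85,[50,-31,-1],-9]
    - [85,[91,-57,-2],-17]
    - [85,[133,-83,-3],-25]
    - [85,[175,-109,-4],-33]
    - [85,[217,-136,-5],-41]
    - [85,[260,-163,-6],-49]
    - [85,[303,-190,-7],-57]
    - [85,[346,-216,-8],-65]
    - [85,[388,-243,-9],-73]
    - [85,[428,-268,-9],-81]
    - [85,[456,-286,-9],-87]

```text
time_s: 1.7
ee_pos: [0.509, -0.081, 0.2199]
tool_rot: [0.0, 0.603, 0.797, 0.0]
contact_force: [-0.3, -0.7, -0.0]
finger_gap: 0.0849
```

Call:
apply_moves:
  rows:
    - [85,[0,0,0],0]
    - [85,[0,0,0],0]
    - [85,[0,0,0],0]

```text
time_s: 2.0
ee_pos: [0.5072, -0.0847, 0.2198]
tool_rot: [-0.0, 0.608, 0.794, -0.0]
contact_force: [-0.3, 0.2, -0.3]
finger_gap: 0.0849
```

```bash
python3 - <<'E'
from h import *
go((0.49,0.332,0.19),150.6)
c=read_camera("wrist"); cv2.imwrite("pics/w1.png",c["img"][:,:,::-1])
E
```

```text
t 2.0 ee [ 0.5072 -0.0847  0.2198] psi 105.18 gap 0.08494900446657382 tilt -1.0 F [-0.35  0.2  -0.26] q6 57.2
shift mm [406.6  92.6  29.8] turn -45.42
```

View pics/w1.png

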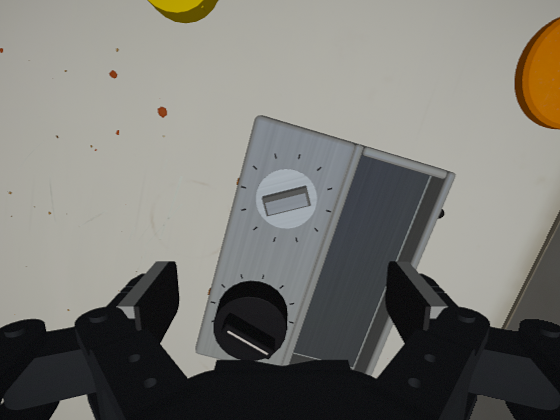

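The wrist view shows the bare shaft at about (287,201), long axis roughly horizontal in the image, with the fitted knob at (250,320). Zooming in.

```bash
python3 - <<'E'
from h import *
c=read_camera("wrist"); crop(c["img"],247,161,80,80,7,"pics/w1c.png")
g=c["img"].astype(int).sum(2)//3
x0,y0=247,161
s=g[y0:y0+80,x0:x0+80]
# light disc
d=(s>175).astype(np.uint8)
n,l,st,ce=cv2.connectedComponentsWithStats(d); k=1+st[1:,4].argmax(); print(st[k],np.percentile(s,[5,25,50,75,95]))
E
```

```text
[57 23  2  1  2] [ 86. 133. 136. 166. 172.]
```

View pics/w1c.png

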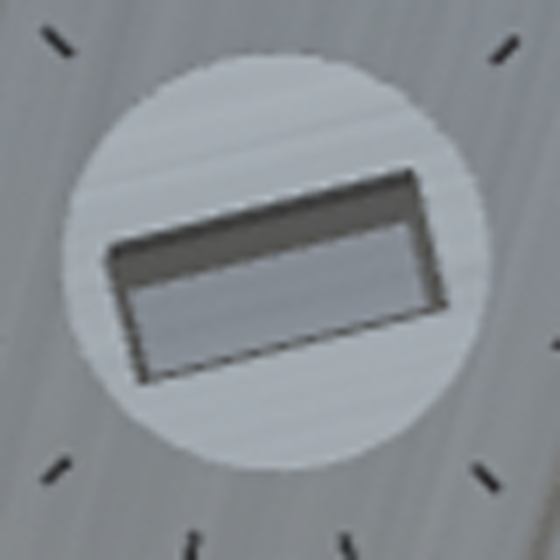

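```bash
python3 - <<'E'
from h import *
c=read_camera("wrist")
L=lambda p:(247+(p[0]+.5)/7-.5,161+(p[1]+.5)/7-.5)
Q=np.array([ray(c,L(p),.07) for p in((128,290),(405,222),(428,305),(148,378))]); print(Q.round(4)); 
print("centre",Q.mean(0)); 
for a,b in((0,1),(3,2),(0,3),(1,2)):
    v=Q[b]-Q[a]; print(np.linalg.norm(v),np.degrees(np.arctan2(v[1],v[0])))
g=c["img"][161:241,247:327].astype(int).sum(2)//3
m=((g>150)).astype(np.uint8); n,l,st,ce=cv2.connectedComponentsWithStats(m); k=l[55+0,30] if l[60,35]==0 else l[60,35]
cn=max(cv2.findContours((l==k).astype(np.uint8),0,1)[0],key=len)
e=cv2.fitEllipse(cv2.convexHull(cn)); print(e)
W=ray(c,(e[0][0]+247,e[0][1]+161),.05); print("disc",W)
W=ray(c,L((277,262)),.05); print("disc hand",W)
E
```

```text
[[ 0.4946 -0.0995  0.07  ]
 [ 0.5275 -0.081   0.07  ]
 [ 0.5336 -0.091   0.07  ]
 [ 0.5002 -0.1105  0.07  ]]
centre [ 0.51400966 -0.09550916  0.07      ]
0.03771985385777173 29.283196717142463
0.038634416784230095 30.265656715675206
0.012387553082157547 -63.093281120051756
0.011721126166535275 -58.78446621813311
((38.99335861206055, 36.72969055175781), (59.325897216796875, 60.890933990478516), 86.06211853027344)
disc [ 0.51395082 -0.09482629  0.05      ]
disc hand [ 0.51416503 -0.09505112  0.05      ]
```

Shaft centre is (0.514,-0.095), yaw about 29.5°. The top face measures 38 x 12 as specified, and the disc centre agrees. Now to the knob.

Call:
apply_moves:
  rows:
    - [85,[15,3,0],-2]
    - [85,[55,12,4],-7]
    - [85,[100,23,8],-12]
    - [85,[145,33,12],-17]
    - [85,[190,43,14],-22]
    - [85,[235,53,17],-27]
    - [85,[280,64,20],-32]
    - [85,[325,74,24],-37]
    - [85,[367,84,27],-41]
    - [85,[400,91,30],-45]
    - [85,[407,93,30],-45]
    - [85,[407,93,30],-45]

```text
time_s: 3.35
ee_pos: [0.4901, 0.3335, 0.1896]
tool_rot: [-0.0, 0.256, 0.967, -0.0]
contact_force: [-0.4, -0.2, -0.9]
finger_gap: 0.0853
```

Call:
apply_moves:
  rows:
    - [85,[0,0,0],0]
    - [85,[0,0,0],0]

```text
time_s: 3.55
ee_pos: [0.491, 0.3313, 0.1901]
tool_rot: [0.0, 0.258, 0.966, -0.0]
contact_force: [0.9, -0.5, 0.5]
finger_gap: 0.0846
```

```bash
python3 - <<'E'
from h import *
go((0.49,0.332,0.10),150.6)
c=read_camera("wrist"); cv2.imwrite("pics/w2.png",c["img"][:,:,::-1])
E
```

```text
t 3.55 ee [0.491  0.3313 0.1901] psi 150.1 gap 0.08462935425774448 tilt -1.0 F [ 0.89 -0.51  0.48] q6 56.8
shift mm [ 1.3  0.1 90.1] turn -0.5
```

View pics/w2.png

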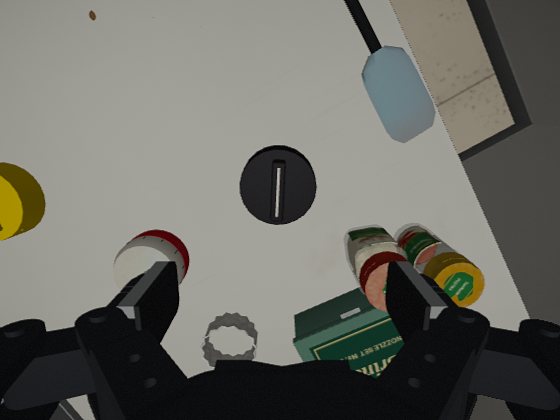

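The wrist view shows the black knob at (278,185), white line from (279,167) to (276,218). The timer is at left (150,260) and the jars at right (375,265).

```bash
python3 - <<'E'
from h import *
c=read_camera("wrist"); im=c["img"].astype(int); s=im[140:232,235:322].max(2)
m=np.zeros(s.shape,bool); m[15:88,25:60]=True
p=np.argwhere((s>100)&m)[:,::-1]+[235,140]
P=np.array([ray(c,q,.052) for q in p]); u,sv,vt=np.linalg.svd(P-P.mean(0)); pr=(P-P.mean(0))@vt[0]
mid=P.mean(0)+vt[0]*(pr.max()+pr.min())/2
print(len(p),p.min(0),p.max(0),"mid",mid,np.ptp(pr),np.degrees(np.arctan2(vt[0][1],vt[0][0])))
d=(s<75).astype(np.uint8); cn=max(cv2.findContours(d,0,1)[0],key=cv2.contourArea); e=cv2.fitEllipse(cv2.convexHull(cn)); print(e)
e0=(e[0][0]+235,e[0][1]+140); print("skirt ctr z.032",ray(c,e0,.032),"z.016",ray(c,e0,.016))
yaw=np.degrees(np.arctan2(vt[0][1],vt[0][0]))%180
for q,z in(((188,262),.045),((165,235),.05),((346,235),.06),((358,282),.08),((294,310),.06)):
    w=ray(c,q,z); a=np.radians(yaw); dd=w[:2]-mid[:2]; print(q,"along x",dd@[np.cos(a),np.sin(a)],"along tool y",dd@[np.sin(a),-np.cos(a)])
go((mid[0],mid[1],0.036),yaw)
E
```

```text
298 [260 168] [294 227] mid [0.4932679  0.32604123 0.052     ] 0.054458707457144095 -31.801996952174346
((42.55179214477539, 44.558956146240234), (75.79273986816406, 79.66267395019531), 179.16641235351562)
skirt ctr z.032 [0.48579157 0.33048771 0.032     ] z.016 [0.48836033 0.32878061 0.016     ]
(188, 262) along x -0.06700856088174416 along tool y -0.0835379549450601
(165, 235) along x -0.03857070718584202 along tool y -0.10239115597307535
(346, 235) along x -0.02954291700696712 along tool y 0.06243347128307043
(358, 282) along x -0.06512666232588848 along tool y 0.07214605717281156
(294, 310) along x -0.1061242544919036 along tool y 0.019270493534420043
t 3.65 ee [0.4912 0.3315 0.1901] psi 150.1 gap 0.08488337678706631 tilt -1.0 F [-0.17  0.23 -0.8 ] q6 56.9
shift mm [ -4.5  -3.7 154.1] turn 1.91
```

The mask caught stray pixels, so I'm tightening it.

```bash
python3 - <<'E'
from h import *
c=read_camera("wrist"); im=c["img"].astype(int); crop(c["img"],235,140,87,92,6,"pics/w2c.png")
s=im.max(2); t=((s>100)).astype(np.uint8)[155:228,265:292]
n,l,st,ce=cv2.connectedComponentsWithStats(t); print(st)
k=l[190-155,278-265]; p=np.argwhere(l==k)[:,::-1]+[265,155]
P=np.array([ray(c,q,.052) for q in p]); u,sv,vt=np.linalg.svd(P-P.mean(0)); pr=(P-P.mean(0))@vt[0]
mid=P.mean(0); yaw=np.degrees(np.arctan2(vt[0][1],vt[0][0]))%180
print(k,len(p),p.min(0),p.max(0),"mid",mid,np.ptp(pr),yaw)
go((mid[0],mid[1],0.036),yaw)
E
```

```text
[[   0    0   27   70 1724]
 [  10   13    5   49  139]
 [   0   67   27    6  108]]
1 139 [275 168] [279 216] mid [0.48814413 0.32903134 0.052     ] 0.04361245381176154 147.198701935181
t 3.7 ee [0.4911 0.3317 0.1901] psi 150.11 gap 0.08517840689638731 tilt -1.0 F [-0.29  0.52  0.04] q6 56.9
shift mm [  1.3  -3.8 154.1] turn 2.92
```

View pics/w2c.png

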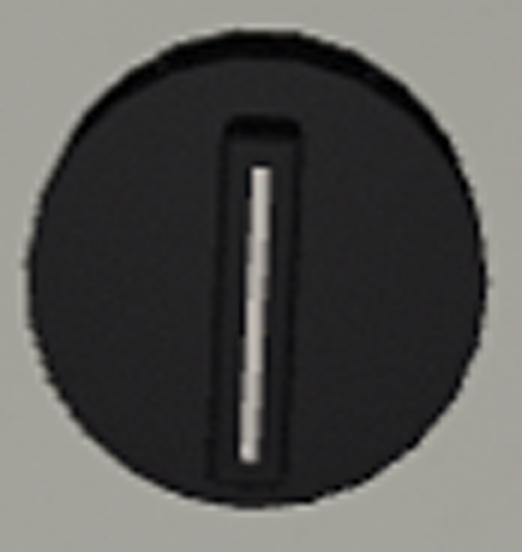

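Call:
apply_moves:
  rows:
    - [70,[0,-1,10],1]
    - [60,[1,-3,35],3]
    - [50,[1,-4,65],3]
    - [50,[1,-4,95],3]
    - [50,[1,-4,120],3]
    - [50,[1,-4,135],3]
    - [50,[1,-4,145],3]
    - [50,[1,-4,151],3]
    - [50,[1,-4,154],3]
    - [50,[1,-4,154],3]

```text
time_s: 4.7
ee_pos: [0.4881, 0.3297, 0.0359]
tool_rot: [0.0, 0.282, 0.959, 0.0]
contact_force: [-0.7, 1.5, -0.7]
finger_gap: 0.05
```

```bash
python3 - <<'E'
from h import *
go((0.488,0.329,0.036),147.2)
c=read_camera("wrist"); cv2.imwrite("pics/w3.png",c["img"][:,:,::-1])
E
```

```text
t 4.7 ee [0.4881 0.3297 0.0359] psi 147.2 gap 0.05004300446023903 tilt -1.0 F [-0.68  1.45 -0.67] q6 59.7
shift mm [-0.3 -0.6 -0.1] turn -0.0
```

View pics/w3.png

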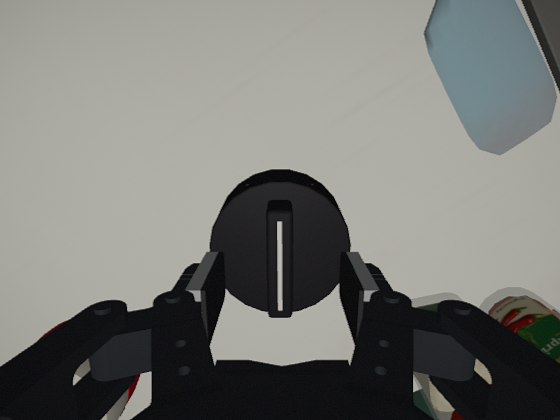

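The bar (279,265) is centred between the pads and in line with the tool. Closing.

Call:
apply_moves:
  rows:
    - [30,[0,0,0],0]
    - [15,[0,0,0],0]
    - [5,[0,0,0],0]
    - [5,[0,0,0],0]
    - [5,[0,0,0],0]
    - [5,[0,0,0],0]
    - [5,[0,0,0],0]
    - [5,[0,0,0],0]
  force: 50

```text
time_s: 5.55
ee_pos: [0.4879, 0.3296, 0.0358]
tool_rot: [-0.0, 0.282, 0.959, -0.0]
contact_force: [0.5, 0.2, -1.0]
finger_gap: 0.0051
```

The gap is 5 mm, but the bar is 12 mm thick, so I look.

```bash
python3 - <<'E'
from h import *
c=read_camera("wrist"); a=c["img"]; b=read_camera("side")["img"]
cv2.imwrite("pics/w4.png",np.vstack([a[150:420,150:420,::-1],cv2.resize(b[230:350,150:285,::-1],(270,240))]))
E
```

```text
(no output)
```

View pics/w4.png

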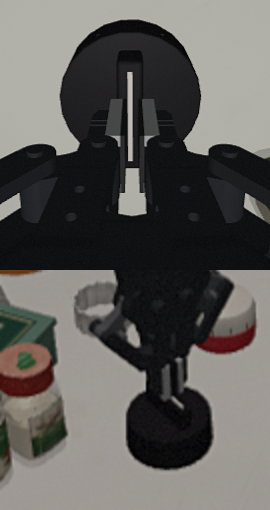

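```bash
python3 - <<'E'
from h import *
s,R=tool(); p=s["ee_pos"]
print(s["finger_gap"])
for n,(x0,y0,w,h,sc) in (("side",(195,260,80,100,6)),("wrist",(230,220,100,120,5))):
    c=read_camera(n); im=np.clip(c["img"].astype(float)*2.2,0,255).astype(np.uint8)[y0:y0+h,x0:x0+w,::-1]
    im=cv2.resize(im,None,fx=sc,fy=sc,interpolation=cv2.INTER_CUBIC)
    for off,col in((0,(0,0,255)),(-.019,(0,255,0)),(-.03,(255,0,0))):
        u=proj(c,p+R@[0,0,off])[0]; cv2.circle(im,(int((u[0]-x0)*sc),int((u[1]-y0)*sc)),4,col,-1)
    cv2.imwrite(f"pics/g_{n}.png",im)
E
```

```text
0.0051428516425236735
```

View pics/g_side.png

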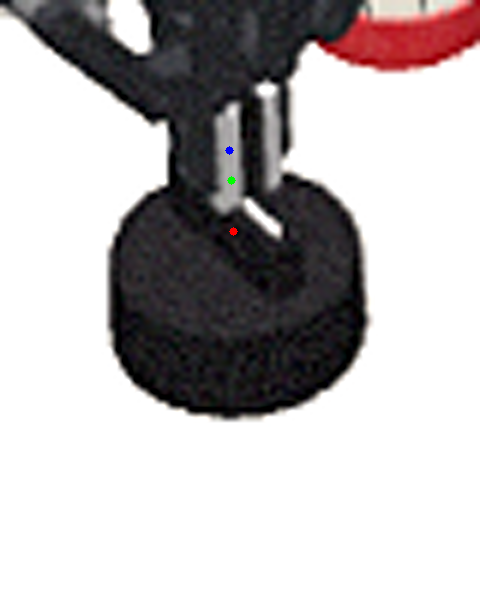

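View pics/g_wrist.png

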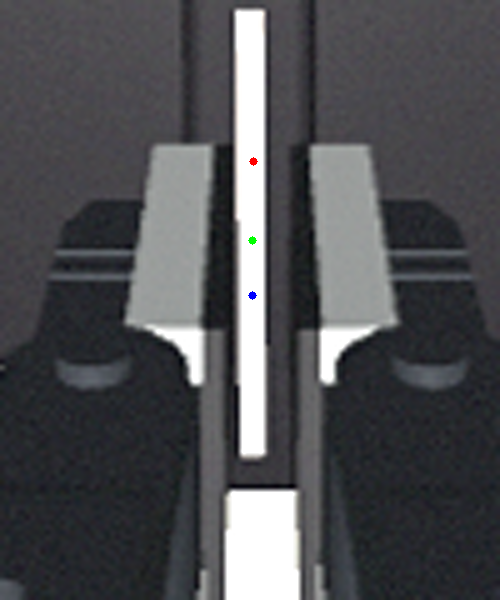

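Call:
apply_moves:
  rows:
    - [0,[0,0,0],0]
    - [0,[0,0,0],0]
    - [0,[0,0,0],0]

```text
time_s: 6.05
ee_pos: [0.488, 0.3296, 0.0358]
tool_rot: [-0.0, 0.282, 0.959, -0.0]
contact_force: [-0.0, 0.6, 0.4]
finger_gap: 0.0002
```

```bash
python3 - <<'E'
from h import *
s,R=tool(); p=s["ee_pos"]
print(s["finger_gap"])
for n,(x0,y0,w,h,sc) in (("wrist",(230,220,100,120,5)),):
    c=read_camera(n); im=np.clip(c["img"].astype(float)*2.2,0,255).astype(np.uint8)[y0:y0+h,x0:x0+w,::-1]
    im=cv2.resize(im,None,fx=sc,fy=sc,interpolation=cv2.INTER_CUBIC)
    cv2.imwrite(f"pics/g2_{n}.png",im)
E
```

```text
0.0001580972426164231
```

View pics/g2_wrist.png

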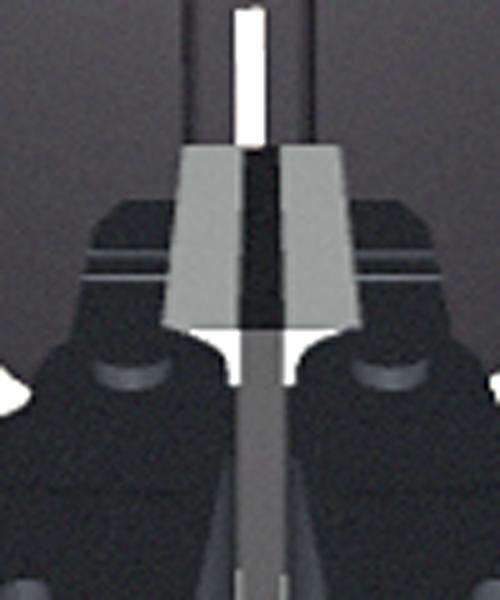

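The pads shut to 0 above the bar, so the pad ends stand higher than the TCP figure suggests. I measure their height in the side view.

```bash
python3 - <<'E'
from h import *
s,R=tool(); p=s["ee_pos"]
c=read_camera("side"); x0,y0,w,h,sc=205,260,60,70,8
im=np.clip(c["img"].astype(float)*2.2,0,255).astype(np.uint8)[y0:y0+h,x0:x0+w,::-1]
im=cv2.resize(im,None,fx=sc,fy=sc,interpolation=cv2.INTER_CUBIC)
for xo,col in((.011,(0,0,255)),(-.011,(0,255,0))):
  for off in (0,-.01,-.02,-.03,-.04):
    u=proj(c,p+R@[xo,0,off])[0]; cv2.circle(im,(int((u[0]-x0)*sc),int((u[1]-y0)*sc)),3,col,-1)
cv2.imwrite("pics/g3.png",im)
E
```

```text
(no output)
```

View pics/g3.png

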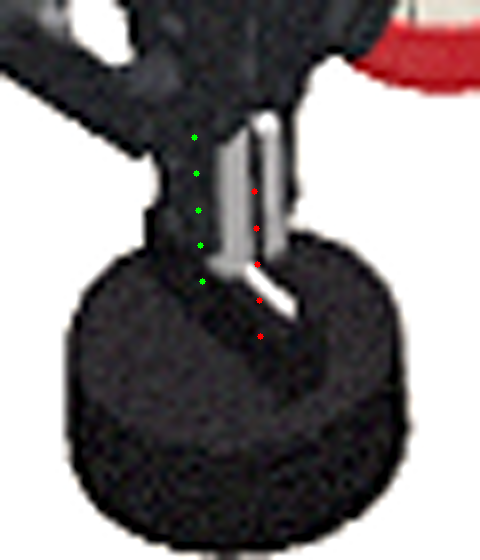

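The front pad edges end about 20 mm behind the TCP reading in both views (z about 0.055), just above the bar. I'll open, lower in steps watching the force, and regrip.

Call:
apply_moves:
  rows:
    - [15,[0,0,0],0]
    - [40,[0,0,0],0]
    - [40,[0,0,0],0]
    - [40,[0,0,0],0]
    - [40,[0,0,3],0]
    - [40,[0,0,6],0]
    - [40,[0,0,9],0]
    - [40,[0,0,11],0]
    - [40,[0,0,11],0]

```text
time_s: 7.05
ee_pos: [0.4877, 0.3294, 0.0243]
tool_rot: [-0.0, 0.282, 0.959, -0.0]
contact_force: [-0.2, 0.6, -0.4]
finger_gap: 0.04
```

Call:
apply_moves:
  rows:
    - [40,[0,0,2],0]
    - [40,[0,0,4],0]
    - [40,[0,0,4],0]

```text
time_s: 7.35
ee_pos: [0.4878, 0.3295, 0.0205]
tool_rot: [-0.0, 0.282, 0.959, -0.0]
contact_force: [0.9, 0.5, -0.3]
finger_gap: 0.0401
```

```bash
python3 - <<'E'
from h import *
import station; print([k for k in dir(station) if not k.startswith('__')], getattr(station,'pinch_z',None))
s,R=tool(); p=s["ee_pos"]; go((0.488,0.329,0.02))
c=read_camera("side"); x0,y0,w,h,sc=205,260,60,70,8
im=np.clip(c["img"].astype(float)*2.2,0,255).astype(np.uint8)[y0:y0+h,x0:x0+w,::-1]
im=cv2.resize(im,None,fx=sc,fy=sc,interpolation=cv2.INTER_CUBIC)
cv2.imwrite("pics/g4.png",im)
E
```

```text
['MotionError', 'job_done', 'pinch_z', 'read_camera', 'read_state'] -0.0187
t 7.35 ee [0.4878 0.3295 0.0205] psi 147.21 gap 0.0401410137706703 tilt -1.0 F [ 0.94  0.45 -0.29] q6 59.7
shift mm [-0.5 -0.4  0.5] turn None
```

View pics/g4.png

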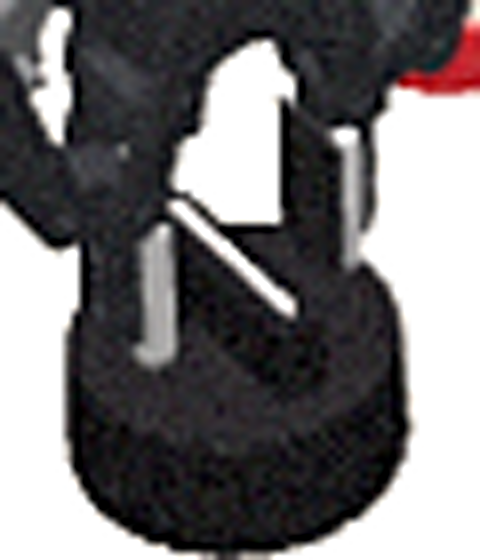

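The pads now straddle the bar beside its flanks. Closing.

Call:
apply_moves:
  rows:
    - [25,[0,0,0],0]
    - [15,[0,0,0],0]
    - [8,[0,0,0],0]
    - [5,[0,0,0],0]
    - [5,[0,0,0],0]
    - [5,[0,0,0],0]
  force: 50

```text
time_s: 8.0
ee_pos: [0.4881, 0.3297, 0.021]
tool_rot: [0.0, 0.282, 0.959, 0.0]
contact_force: [-1.3, -0.8, 3.7]
finger_gap: 0.01
```

Call:
apply_moves:
  rows:
    - [0,[0,0,0],0]
    - [0,[0,0,0],0]
    - [0,[0,0,0],0]

```text
time_s: 8.3
ee_pos: [0.4881, 0.3297, 0.021]
tool_rot: [0.0, 0.282, 0.959, 0.0]
contact_force: [-1.2, -1.5, 5.4]
finger_gap: 0.0104
```

```bash
python3 - <<'E'
from h import *
go((0.488,0.329,0.08))
for n,(x0,y0,w,h,sc) in (("wrist",(230,200,100,120,5)),):
    c=read_camera(n); im=np.clip(c["img"].astype(float)*2.2,0,255).astype(np.uint8)[y0:y0+h,x0:x0+w,::-1]
    cv2.imwrite(f"pics/g5.png",cv2.resize(im,None,fx=sc,fy=sc,interpolation=cv2.INTER_CUBIC))
E
```

```text
t 8.3 ee [0.4881 0.3297 0.021 ] psi 147.21 gap 0.010396000289894873 tilt -1.0 F [-1.23 -1.49  5.44] q6 59.7
shift mm [ -0.3  -0.6 -59. ] turn None
```

View pics/g5.png

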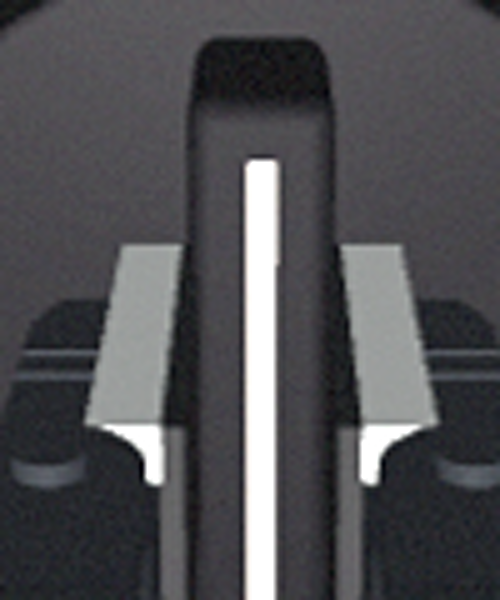

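The pads clamp the bar: gap steady at 10.4 mm, bar centred. Lifting.

Call:
apply_moves:
  rows:
    - [0,[0,0,-3],0]
    - [0,[0,0,-10],0]
    - [0,[0,0,-25],0]
    - [0,[0,0,-45],0]
    - [0,[0,0,-70],0]
    - [0,[0,0,-100],0]
    - [0,[0,0,-125],0]
    - [0,[0,0,-145],0]
    - [0,[0,0,-149],0]
    - [0,[0,0,-149],0]
    - [0,[0,0,-149],0]
  force: 60

```text
time_s: 9.45
ee_pos: [0.4873, 0.3293, 0.1686]
tool_rot: [-0.001, 0.282, 0.959, -0.001]
contact_force: [0.7, -0.8, -2.2]
finger_gap: 0.0101
```

```bash
python3 - <<'E'
from h import *
go((0.514,-0.095,0.17),164.5)
c=read_camera("wrist"); cv2.imwrite("pics/w6.png",np.clip(c["img"][:,:,::-1].astype(float)*1.6,0,255))
c=read_camera("side"); cv2.imwrite("pics/s6.png",np.clip(c["img"][:,:,::-1].astype(float)*1.8,0,255))
E
```

```text
t 9.45 ee [0.4873 0.3293 0.1686] psi 147.21 gap 0.010067979173587305 tilt -1.0 F [ 0.67 -0.81 -2.22] q6 59.7
shift mm [-252.2 -342.3   -1.1] turn -17.29[ WARN:0@0.529] global loadsave.cpp:1063 imwrite_ Unsupported depth image for selected encoder is fallbacked to CV_8U.
```

View pics/w6.png

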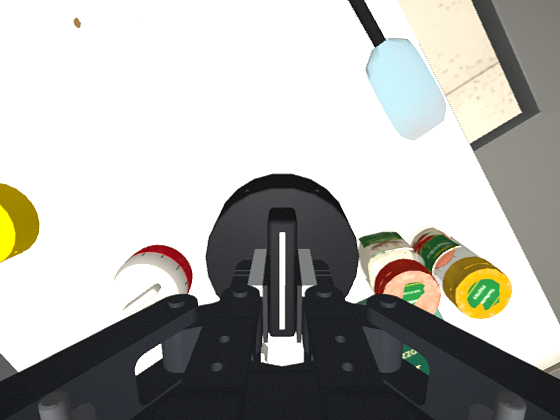

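View pics/s6.png

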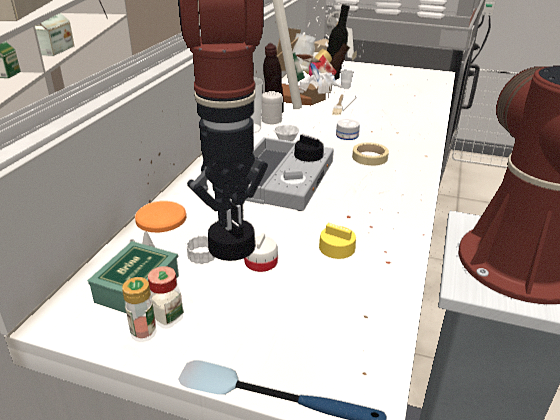

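The knob is off the table in the side view (231,240) and central in the wrist view. I measure how it sits in the hand.

```bash
python3 - <<'E'
from h import *
c=read_camera("wrist"); s,R=tool(); im=c["img"].astype(int).max(2)
t=(im>100).astype(np.uint8)[222:345,272:294]
n,l,st,ce=cv2.connectedComponentsWithStats(t); print(st)
k=l[240-222,282-272]; p=np.argwhere(l==k)[:,::-1]+[272,222]; print(k,p.min(0),p.max(0))
for z in (s["ee_pos"][2]+.031,):
  P=np.array([ray(c,q,z) for q in p]); T=(P-s["ee_pos"])@R
  print("in tool: x",T[:,0].min(),T[:,0].max(),"y",T[:,1].mean(), "slope deg",np.degrees(np.polyfit(T[:,0],T[:,1],1)[0]))
# side: bottom of knob skirt
c=read_camera("side"); g=c["img"][200:270,195:265,::-1]
cv2.imwrite("pics/s6c.png",cv2.resize(np.clip(g.astype(float)*2.5,0,255).astype(np.uint8),None,fx=8,fy=8,interpolation=cv2.INTER_CUBIC))
E
```

```text
[[   0    0   22  115 1944]
 [   7   10    6   98  583]
 [   0  114   22    9  179]]
1 [279 232] [284 329]
in tool: x -0.02308387082021764 0.021305720293313672 y 0.000342580497934158 slope deg -0.008070109890232342
```

View pics/s6c.png

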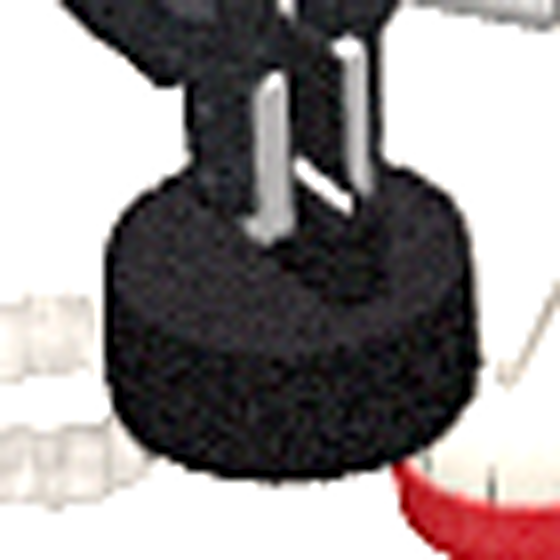

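The knob is level, in line, and centred within 1 mm (line length 44 mm as before). Moving it over the shaft, 45° out of line.

Call:
apply_moves:
  rows:
    - [0,[-8,-11,0],0]
    - [0,[-28,-38,0],-1]
    - [0,[-56,-75,0],-3]
    - [0,[-84,-113,0],-5]
    - [0,[-112,-151,0],-7]
    - [0,[-140,-189,0],-9]
    - [0,[-168,-227,0],-11]
    - [0,[-195,-264,0],-13]
    - [0,[-220,-298,0],-15]
    - [0,[-240,-325,0],-17]
    - [0,[-251,-342,0],-17]
    - [0,[-251,-342,0],-17]

```text
time_s: 10.85
ee_pos: [0.5132, -0.0969, 0.1695]
tool_rot: [-0.0, 0.139, 0.99, -0.0]
contact_force: [0.5, 0.7, -1.7]
finger_gap: 0.0101
```

Call:
apply_moves:
  rows:
    - [0,[0,0,0],0]
    - [0,[0,0,0],0]
    - [0,[0,0,0],0]

```text
time_s: 11.15
ee_pos: [0.5136, -0.093, 0.1698]
tool_rot: [-0.0, 0.137, 0.991, 0.0]
contact_force: [0.5, 0.0, -1.5]
finger_gap: 0.0103
```

```bash
python3 - <<'E'
from h import *
go((0.513,-0.095,0.10),164.5)
c=read_camera("wrist"); cv2.imwrite("pics/w7.png",c["img"][:,:,::-1])
c=read_camera("side"); crop(c["img"],215,90,140,120,5,"pics/s7.png")
E
```

```text
t 11.15 ee [ 0.5136 -0.093   0.1698] psi 164.28 gap 0.010278063396946934 tilt -1.0 F [ 0.49  0.   -1.46] q6 -2.6
shift mm [ 0.  -2.1 69.8] turn -0.22
```

View pics/s7.png

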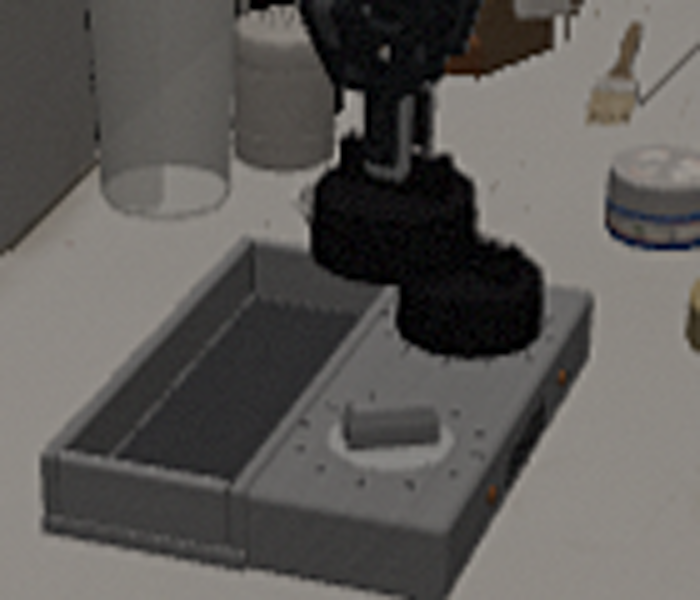

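View pics/w7.png

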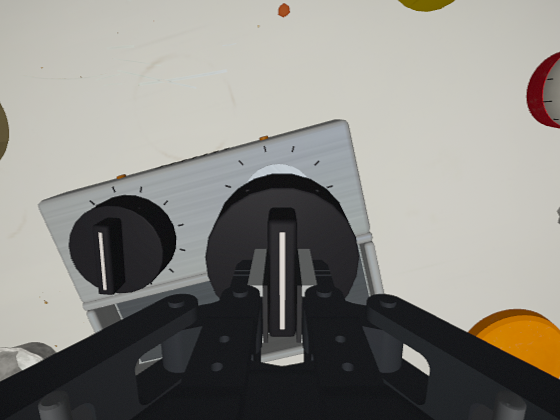

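Descending to just above the shaft end (expected contact at a TCP height of about 0.091).

Call:
apply_moves:
  rows:
    - [0,[0,-1,8],0]
    - [0,[0,-2,25],0]
    - [0,[0,-2,43],0]
    - [0,[0,-2,58],0]
    - [0,[0,-2,67],0]
    - [0,[0,-2,72],0]
    - [0,[0,-2,74],0]
    - [0,[0,-2,74],0]
    - [0,[0,-2,74],0]

```text
time_s: 12.15
ee_pos: [0.5136, -0.0959, 0.0963]
tool_rot: [0.0, 0.137, 0.991, -0.0]
contact_force: [0.0, -0.1, -2.2]
finger_gap: 0.0098
```

```bash
python3 - <<'E'
from h import *
go((0.513,-0.095,0.09),164.5)
E
```

```text
t 12.15 ee [ 0.5136 -0.0959  0.0963] psi 164.21 gap 0.009819247561865137 tilt -1.0 F [ 0.01 -0.13 -2.23] q6 -2.8
shift mm [0.8 0.7 6.3] turn -0.29
```

Call:
apply_moves:
  rows:
    - [0,[0,1,2],0]
    - [0,[0,1,4],0]
    - [0,[0,1,5],0]
    - [0,[0,1,5],0]

```text
time_s: 12.55
ee_pos: [0.5135, -0.0948, 0.0909]
tool_rot: [0.0, 0.137, 0.991, 0.0]
contact_force: [-1.3, 0.4, 0.0]
finger_gap: 0.01
```

Call:
apply_moves:
  rows:
    - [0,[0,0,1],0]
    - [0,[0,0,1.5],0]
    - [0,[0,0,1.5],0]

```text
time_s: 12.85
ee_pos: [0.514, -0.0949, 0.0905]
tool_rot: [0.001, 0.137, 0.991, -0.0]
contact_force: [-3.1, 1.7, 13.6]
finger_gap: 0.0101
```

```bash
python3 - <<'E'
from h import *
go((0.513,-0.095,0.09),164.5)
c=read_camera("side"); crop(c["img"],215,90,140,120,5,"pics/s8.png")
E
```

```text
t 12.85 ee [ 0.514  -0.0949  0.0905] psi 164.21 gap 0.01014046371237205 tilt -1.0 F [-3.1   1.66 13.56] q6 -2.7
shift mm [ 0.9 -0.4  0.5] turn -0.29
```

View pics/s8.png

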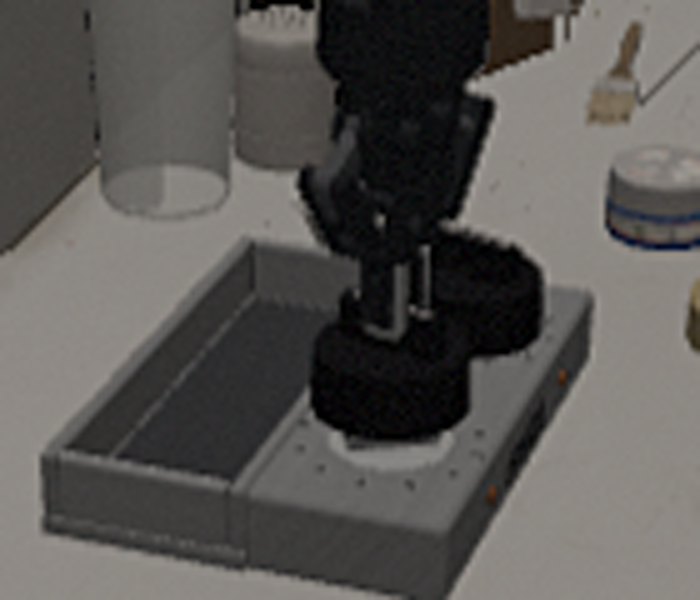

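The knob is riding on the shaft end (TCP 0.0905 against 0.091 predicted, press about 14 N). Now turning slowly.

Call:
apply_moves:
  rows:
    - [0,[0,0,0],-1.5]
    - [0,[0,0,0],-3]
    - [0,[0,0,0],-4.5]
    - [0,[0,0,0],-6]
    - [0,[0,0,0],-7.5]
    - [0,[0,0,0],-9]
    - [0,[0,0,0],-10.5]
    - [0,[0,0,0],-12]
    - [0,[0,0,0],-13.5]
    - [0,[0,0,0],-15]

```text
time_s: 13.9
ee_pos: [0.5135, -0.0944, 0.0899]
tool_rot: [0.0, 0.006, 1.0, 0.0]
contact_force: [-2.3, 3.1, 8.0]
finger_gap: 0.0101
```

```bash
python3 - <<'E'
from h import *
go((0.514,-0.095,0.09),209.5)
E
```

```text
t 13.9 ee [ 0.5135 -0.0944  0.0899] psi 179.28 gap 0.010124850566219762 tilt -1.0 F [-2.26  3.09  8.  ] q6 -17.7
shift mm [-0.5 -0.6 -0.1] turn -30.22
```

Call:
apply_moves:
  rows:
    - [0,[0,0,0.2],-1.5]
    - [0,[0,0,0.5],-3]
    - [0,[0,0,0.8],-4.5]
    - [0,[0,0,1],-6]
    - [0,[0,0,1],-7.5]
    - [0,[0,0,1],-9]

```text
time_s: 14.5
ee_pos: [0.5131, -0.0943, 0.0888]
tool_rot: [-0.0, -0.072, 0.997, 0.0]
contact_force: [-0.5, -0.3, -1.3]
finger_gap: 0.0097
```

Call:
apply_moves:
  rows:
    - [0,[0,0,0.2],-1.5]
    - [0,[0,0,0.4],-3]
    - [0,[0,0,0.6],-4.5]
    - [0,[0,0,0.8],-6]
    - [0,[0,0,1],-7.5]
    - [0,[0,0,1],-9]

```text
time_s: 15.1
ee_pos: [0.5134, -0.0948, 0.0872]
tool_rot: [-0.0, -0.151, 0.989, 0.0]
contact_force: [0.1, 0.4, -1.2]
finger_gap: 0.0106
```

```bash
python3 - <<'E'
from h import *
go((0.514,-0.095,0.09),209.5)
E
```

```text
t 15.1 ee [ 0.5134 -0.0948  0.0872] psi -162.67 gap 0.010618150744477436 tilt -1.0 F [ 0.13  0.36 -1.19] q6 -35.8
shift mm [-0.5 -0.4 -2.8] turn -12.17
```

The force dropped as the slot began to clear the taper. Following it down while still turning, 12° left.

Call:
apply_moves:
  rows:
    - [0,[0,0,1],-1]
    - [0,[0,0,2],-2]
    - [0,[0,0,3],-3]
    - [0,[0,0,4],-4]
    - [0,[0,0,5],-5]
    - [0,[0,0,6],-6]

```text
time_s: 15.7
ee_pos: [0.5135, -0.0948, 0.0812]
tool_rot: [-0.0, -0.202, 0.979, 0.0]
contact_force: [0.5, 0.3, -2.0]
finger_gap: 0.0103
```

```bash
python3 - <<'E'
from h import *
go((0.514,-0.095,0.071),209.5)
E
```

```text
t 15.7 ee [ 0.5135 -0.0948  0.0812] psi -156.71 gap 0.010250771699083137 tilt -1.0 F [ 0.51  0.3  -2.04] q6 -41.8
shift mm [-0.4 -0.4 10.2] turn -6.21
```

Call:
apply_moves:
  rows:
    - [0,[0,0,1.5],-1]
    - [0,[0,0,3],-2]
    - [0,[0,0,4.5],-3]
    - [0,[0,0,6],-4]
    - [0,[0,0,7.5],-5]
    - [0,[0,0,9],-6]
    - [0,[0,0,9],-6]

```text
time_s: 16.4
ee_pos: [0.5133, -0.0947, 0.0721]
tool_rot: [-0.0, -0.253, 0.968, 0.0]
contact_force: [0.2, 0.0, -0.6]
finger_gap: 0.01
```

Call:
apply_moves:
  rows:
    - [0,[0,0,1],0]
    - [0,[0,0,2],0]
    - [0,[0,0,2],0]

```text
time_s: 16.7
ee_pos: [0.5136, -0.0949, 0.071]
tool_rot: [0.0, -0.252, 0.968, -0.0]
contact_force: [-2.9, 0.8, 8.6]
finger_gap: 0.0099
```

```bash
python3 - <<'E'
from h import *
go((0.514,-0.095,0.071),209.5)
c=read_camera("side"); crop(c["img"],215,90,140,120,5,"pics/s9.png")
E
```

```text
t 16.7 ee [ 0.5136 -0.0949  0.071 ] psi -150.8 gap 0.009879938470149872 tilt -1.0 F [-2.94  0.76  8.6 ] q6 -47.7
shift mm [-0.3 -0.3  0. ] turn -0.3
```

View pics/s9.png

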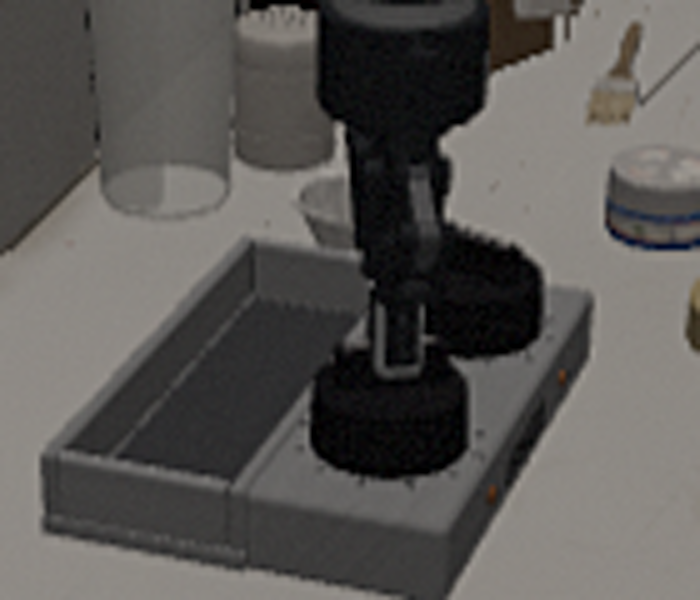

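Home: the skirt is on the deck (TCP 0.071 exactly as expected, 9 N). Easing the press, releasing and retreating upward.

Call:
apply_moves:
  rows:
    - [0,[0,0,-0.7],0]
    - [12,[0,0,-0.7],0]
    - [25,[0,0,-0.7],0]
    - [40,[0,0,-0.7],0]
    - [40,[0,0,-0.7],0]
    - [40,[0,0,-0.7],0]

```text
time_s: 17.35
ee_pos: [0.5135, -0.0948, 0.0709]
tool_rot: [-0.0, -0.252, 0.968, 0.0]
contact_force: [0.5, -0.1, -0.1]
finger_gap: 0.0402
```

Call:
apply_moves:
  rows:
    - [40,[0,0,-4],0]
    - [40,[0,0,-12],0]
    - [40,[0,0,-25],0]
    - [40,[0,0,-50],0]
    - [40,[0,0,-80],0]
    - [40,[0,0,-110],0]
    - [40,[0,0,-135],0]
    - [40,[0,0,-140],0]
    - [40,[0,0,-140],0]
    - [40,[0,0,-140],0]

```text
time_s: 18.35
ee_pos: [0.513, -0.0946, 0.2103]
tool_rot: [-0.0, -0.252, 0.968, 0.0]
contact_force: [-0.3, -0.3, -0.3]
finger_gap: 0.0405
```

```bash
python3 - <<'E'
from h import *
go((0.514,-0.095,0.071),209.5)
c=read_camera("wrist"); s=c; im=c["img"]; cv2.imwrite("pics/w10.png",im[:,:,::-1])
c=read_camera("side"); crop(c["img"],215,90,140,120,5,"pics/s10.png"); cv2.imwrite("pics/s10f.png",c["img"][:,:,::-1])
E
```

```text
t 18.35 ee [ 0.513  -0.0946  0.2103] psi -150.79 gap 0.04051933955958354 tilt -1.0 F [-0.31 -0.31 -0.34] q6 -47.7
shift mm [ -0.8  -0.9 139.3] turn -0.29
```

View pics/s10.png

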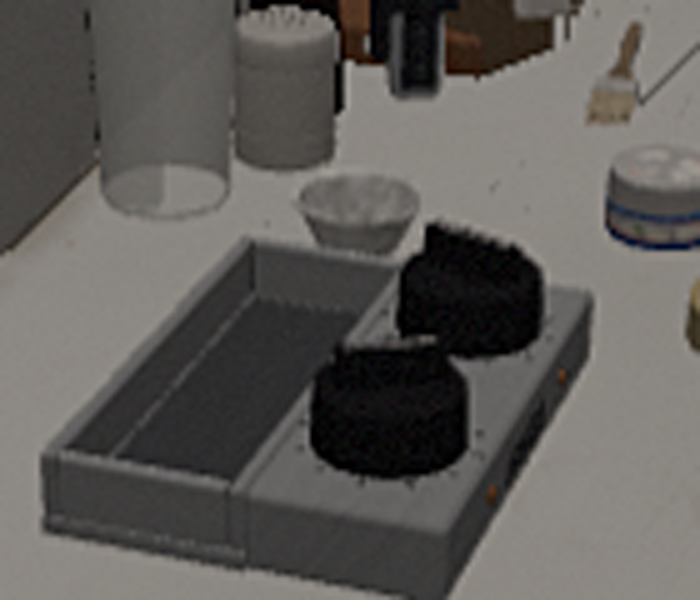

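View pics/w10.png

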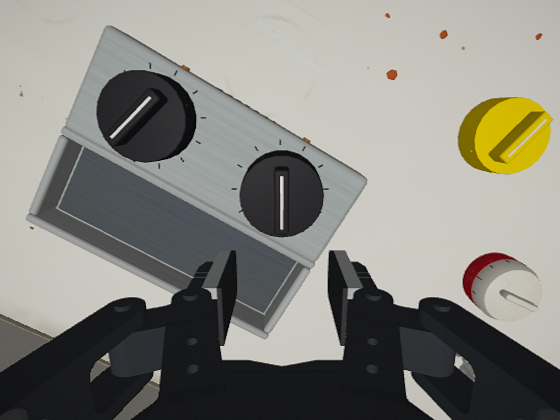

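View pics/s10f.png

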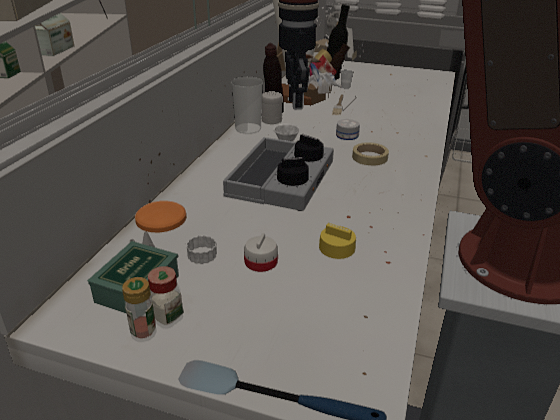

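The knob sits flush on the deck at side (292,172), level with the fitted one. The timer (261,252), the yellow look-alike (338,241) and everything else are where they started. Handing in.

```bash
python3 - <<'E'
from station import *
print(job_done())
E
```

```text
the job is handed in; nothing more can be done
None
```

The knob is fully home on the bare shaft and released, and I handed the job in at about 18.5 s. It gave no verdict.

- **Grip:** I picked the loose black knob up by its bar. My first close shut on nothing, just above the bar. The pads end about 20 mm behind the stated tool tip, so I lowered 15 mm and regripped. The gap then held at about 10 mm, although the bar is given as 12 mm.
- **Ride:** I set the knob on the shaft about 45° out of line. It first rode on the end at tool height 0.0905 m (0.091 expected) with about 14 N of press.
- **Turn:** I turned it slowly until it was in line. The press fell to zero from about 21° out of line, and from 12° I followed it down until the skirt met the deck. So the last part was guided down without any press on the shaft.
- **Last checks:** The tool height was 0.071 m as expected, with 9 N on the deck before release. After release the side picture shows the knob flush and level with the fitted one. The timer and the yellow look-alike look unmoved, and the gripper is about 14 cm clear, touching nothing.

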